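Tip the axle spacers into the parts box and shut it

ROBOT

A 6-joint arm with a two-finger parallel gripper is mounted at the origin on the work surface. World frame = base frame: x ahead of the robot, y to its left, z up, the work surface at z = 0. Lengths are in m, angles in rad, forces in N, time in s.
With the tool pointing down it reaches from about 0.35 to 1 m from the base axis. Payload 7.1 kg.
Tool frame: the origin (TCP) lies on the centre line of the jaws, within the pads' length; the fingertips stand 11 mm ahead of it and the grasp point (between the pads) lies 8 mm behind it (robot.tip_extent is the distance from the TCP to the fingertips, in m); z points along the fingers, y is the line along which they close (so a half turn about z gives the same grasp; the last joint's range is limited). The gripper opens to 85 mm and grips with 20 to 120 N. Pads are 22 mm wide; open, the fingers measure 114 mm over their backs; the gripper's body (76 mm by 85 mm) begins 54 mm behind the grasp point. The pads swing forward as they close: fully open they stand 13 mm farther back than shut.
Start: joints at [1.172, 0.423, 1.63, -0, 1.089, -0.019], TCP at [0.232, 0.58, 0.242] pointing down, gripper open.
Joint ranges: [-3, 3], [-0.9, 2.11], [0.09, 2.58], [-1.31, 4.45], [0.11, 2.69], [-2.54, 2.54]. Speed limits (rad/s): [2.39, 2.39, 3.01, 3.14, 3.14, 3.14].

INTERFACE

Orientations are given as a unit quaternion [w, x, y, z].
In Python, from bench import robot gives the robot as it stands. The module is installed in compiled form; this text tells all that it offers.
- The arm moves only by the tool move_arm, never from a script. Its argument "series" is a list of rows, each a list of 6 numbers: the shift along the tool's x, y, z in m, then the turn, a rotation vector about the tool's x, y, z in degrees. In form: [[tx, ty, tz, wx, wy, wz], ...]. A call has 1 to 20 rows; each row shifts and turns the commanded pose from where the row before left it, along the tool's axes as they then stand; what a row does not reach is not made up. A row lasts 1/12 s, in which the tool goes at most 41.7 mm and 7.16 degrees, less where a joint would pass 70% of its speed; a pose out of reach is approached as far as the arm can. A call is refused whole if a number of a shift passes 0.0417 or a number of a turn 7.16, either way. A call with a gripper value outside its range is refused whole. "hand" is the finger opening in m, from 0 to 0.0854, set as the call begins (left out, the last holds). The fingers move at their own pace and stop on an object; "squeeze" is the grip in N (left out, the last holds). Time passes only in rows, so rows that do not move let the fingers close. It gives the time, the measured TCP pose, the force, the opening and the grip force at its end, in the units of the state.
- robot.state(): the state, without advancing time (a new reading comes with each control period).
- robot.read_camera(name): name is "side" or "top" or "wrist"; returns a dict with "pixels" (400x640x3 uint8, red, green, blue), "vertical_fov" (degrees; the focal length in pixels is half the picture's height over the tangent of half this angle, whatever the lens; pixels are square), "cx", "cy" (the principal point, pixels), "dist" ([k1, k2, p1, p2, k3] as OpenCV has them; the pictures are not rectified), "T" (4x4, takes a point from camera to world coordinates). Camera axes: x right, y down, z forward; pixel columns grow to the right and rows downward; lengths in m; the calibration is good to about 2 mm. A picture is of the moment at which its call begins. There is no depth.
- robot.job_done(): hands the job in; it is judged then, once.
The state is a dict: "clock": time; "qpos": joint angles; "joint_vel": joint speeds; "effort": joint torques, N m; "position": TCP position; "tool_rot": TCP orientation; "contact_force": force on the tool from outside, world axes, zero at the start; "torque": the same for the moment, N m; "gripper_width": finger opening in m; "grip_force": force on a finger pad.
Only numpy, scipy, OpenCV 4.12 (cv2) and the standard library are available. Lean on these libraries where they do the work, as an engineer would, in place of code of your own. Each camera call takes 0.05 s, during which the arm holds its last target. There are 200 camera calls.

TASK

Tip all six brass spacers out of the aluminium cup into the open parts box, stand the empty cup back upright on the bench, then shut the box's lid fully. Leave the other things on the bench where they are.

Things in the scene. Friction and masses are not known exactly. Their poses are not given: they have to be found in the camera images.
- cup: Plain aluminium cup standing upright on the bench, holding the six brass spacers; no handle. 72 mm tall, wall 3 mm, floor 5 mm thick. Outside diameter 62 mm from the foot up to 45 mm height (straight, the place to grip), then flaring evenly to 72 mm at the rim. About 0.12 kg empty, 0.3 kg full. Origin: centre of its underside; z axis up through the mouth.
- cup_rim (a point): Centre of the cup's mouth, at rim height (72 mm above its underside).
- parts_box: Grey painted steel parts box, open at the start, fixed to the bench. Outside 120 mm (its x) by 150 mm (its y), rim 65 mm high, walls and floor 5 mm. Its lid is hinged on the rim at its +x side (roughly away from the robot) and stands open there. Origin: centre of its underside; z up.
- parts_box_in (a point): Centre of the box's inner floor, 5 mm above its underside; axes as the box's.
- lid (a joint): Angle of the box's lid in rad: 0 is shut flat on the rim, 1.9 fully open (leaning back past upright). Stiff hinge: the lid stays wherever it is left and takes about 1.5 N at its free edge to move. The lid is a 120 x 150 mm plate, 6 mm thick.
- lid_hinge (a point): Middle of the lid's hinge line, on the top of the box's +x rim; the hinge runs along the box's y. This frame turns with the lid: its -x axis runs along the lid's underside to the free edge, 120 mm away, and its z axis points out of the lid's outer face (up when shut).
- lid_handle (a point): Outer end of the black knob on the lid's outer face, in the middle of its width, 30 mm from the free edge, standing 35 mm off the face.
- mug: White mug with a handle, empty, 80 mm across, 90 mm tall: a bystander. Origin: centre of its underside.
- armature: Copper-wound motor armature lying on the bench, 80 mm long, 35 mm across: a bystander. Origin under its middle.
- gear: Green gear wheel lying flat, 84 mm across, 18 mm high at its hub: a bystander. Origin: centre of its underside.
- oil: Small amber oil bottle, 44 mm across, 110 mm tall, standing: a bystander. Origin: centre of its underside.
- screwdriver: Screwdriver lying on the bench, 170 mm long: a bystander. Origin about its middle.
- spacer0: One of the six loose brass hexagonal spacers in the cup: 16 mm across the flats, 20 mm long, 29 g, polished and lightly oiled (friction about 0.22). Origin: centre of one end face; z along its length.
- spacer1: One of the six loose brass hexagonal spacers in the cup: 16 mm across the flats, 20 mm long, 29 g, polished and lightly oiled (friction about 0.22). Origin: centre of one end face; z along its length.
- spacer2: One of the six loose brass hexagonal spacers in the cup: 16 mm across the flats, 20 mm long, 29 g, polished and lightly oiled (friction about 0.22). Origin: centre of one end face; z along its length.
- spacer3: One of the six loose brass hexagonal spacers in the cup: 16 mm across the flats, 20 mm long, 29 g, polished and lightly oiled (friction about 0.22). Origin: centre of one end face; z along its length.
- spacer4: One of the six loose brass hexagonal spacers in the cup: 16 mm across the flats, 20 mm long, 29 g, polished and lightly oiled (friction about 0.22). Origin: centre of one end face; z along its length.
- spacer5: One of the six loose brass hexagonal spacers in the cup: 16 mm across the flats, 20 mm long, 29 g, polished and lightly oiled (friction about 0.22). Origin: centre of one end face; z along its length.

How it is judged:
By the outcome, as a careful person would: the job done as asked, in the order asked, and still so for the second after the job is handed in, with the robot touching nothing.
It also fails if it takes over 72 s, if anything falls off the work surface, if the arm or the gripper's body presses on something with over 40 N, if the wrist force passes 120 N, or if a joint passes its speed limit or range.

## Working session

There is one attempt and no reset: what is moved stays moved. The work goes in short steps, Python scripts to look and compute and a tool call to move; the robot and the scene stay as the last step left them, time stands still between calls to the robot, and variables do not carry over. Pictures are saved under pics/ and viewed, at most 10 in all, crops included, and the job is handed in when it is done.

Besides the shell and the picture viewer there is one more tool, called after "Emit:" as name(argument=value, ...), one argument or row to a line, values as JSON. move_arm: Moves the arm, as the interface text tells. Its arguments: {"type":"object","properties":{"series":{"type":"array"},"hand":{"type":"number"},"squeeze":{"type":"number"}},"required":["series"]}

```bash
mkdir -p pics; cat > h.py <<'E'
import numpy as np, cv2
from bench import robot
def cam(n,save=None):
    c=robot.read_camera(n)
    if save: cv2.imwrite('pics/'+save,cv2.cvtColor(c['pixels'],cv2.COLOR_RGB2BGR))
    h=c['pixels'].shape[0]; f=h/2/np.tan(np.radians(c['vertical_fov'])/2)
    c['K']=np.array([[f,0,c['cx']],[0,f,c['cy']],[0,0,1]]); c['d']=np.array(c['dist'],float); c['T']=np.array(c['T'])
    return c
def onplane(c,uv,z):
    p=cv2.undistortPoints(np.array(uv,float).reshape(-1,1,2),c['K'],c['d']).reshape(-1,2)
    r=np.c_[p,np.ones(len(p))]@c['T'][:3,:3].T; o=c['T'][:3,3]
    return o+r*((z-o[2])/r[:,2])[:,None]
def proj(c,P):
    Ti=np.linalg.inv(c['T']); return cv2.projectPoints(np.array(P,float).reshape(-1,3),cv2.Rodrigues(Ti[:3,:3])[0],Ti[:3,3],c['K'],c['d'])[0].reshape(-1,2)
E
python3 - <<'E'
from h import *
for n in('top','side'):
    c=cam(n,n+'0.png'); print(n,c['T'].round(3).tolist(),c['K'][0,0],c['d'])
print(robot.state())
E
```

```text
top [[-0.012, -0.993, 0.118, 0.391], [-1.0, 0.011, -0.014, 0.056], [0.013, -0.118, -0.993, 1.283], [0.0, 0.0, 0.0, 1.0]] 466.87923768925776 [-0.03880193  0.          0.          0.          0.        ]
side [[0.997, -0.036, 0.072, 0.477], [-0.08, -0.52, 0.851, -0.799], [0.007, -0.854, -0.521, 0.639], [0.0, 0.0, 0.0, 1.0]] 463.39328988600687 [0.00019968 0.         0.         0.         0.        ]
{'clock': 0.1, 'qpos': array([ 1.17198179e+00,  4.23751848e-01,  1.63060835e+00, -1.25224386e-07,
        1.08861410e+00, -1.90325166e-02]), 'joint_vel': array([-0.00084237, -0.00210563, -0.00116597,  0.00184537, -0.0002429 ,
        0.00088879]), 'effort': array([-7.21070342e-05, -5.58429623e+01, -2.82445568e+01, -6.48592732e-05,
        3.09068644e-03, -1.52004412e-05]), 'position': array([0.23150755, 0.58002595, 0.24163332]), 'tool_rot': array([-1.43227685e-04,  1.88751794e-01,  9.82024584e-01, -6.75814442e-04]), 'contact_force': array([-0.58506477, -0.34191339,  0.86548952]), 'torque': array([-0.00587756, -0.01126127,  0.01574015]), 'grip_force': 0.0, 'gripper_width': 0.08539783507393187}
```

View pics/top0.png

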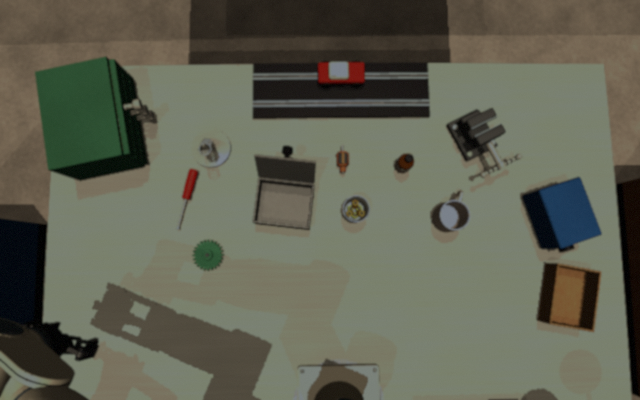

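View pics/side0.png

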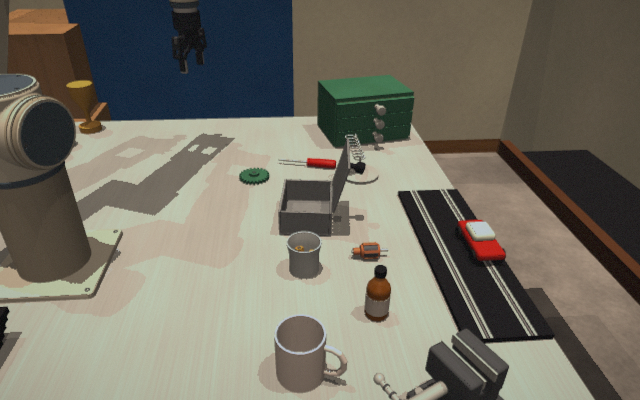

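The top view shows the cup rim at about (354,209). The box spans (255,180)–(313,228) with its lid open above it, and the armature is at (342,160), the oil at (404,162) and the mug at (450,216). I'll zoom in to measure.

```bash
python3 - <<'E'
from h import *
c=cam('top'); im=cv2.cvtColor(c['pixels'],cv2.COLOR_RGB2BGR)[130:250,240:400]
cv2.imwrite('pics/z.png',cv2.resize(cv2.convertScaleAbs(im,alpha=1.6),(800,600),interpolation=cv2.INTER_CUBIC))
E
```

```text
(no output)
```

View pics/z.png

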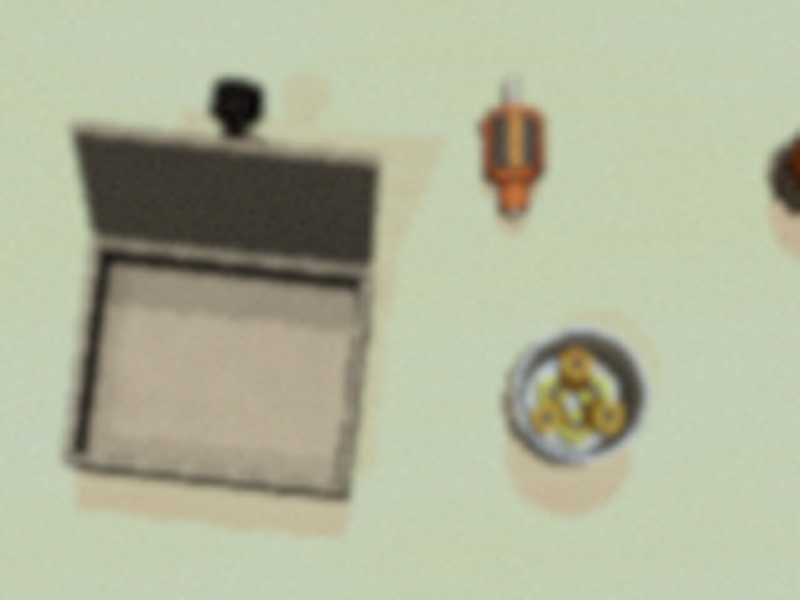

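The zoom shows the cup rim centred at (578,396). The box rim corners are (92,240), (370,268), (348,498) and (66,464), the lid's free edge runs (74,126)–(378,160), and the knob tip is at (238,100).

```bash
python3 - <<'E'
from h import *
c=cam('top'); q=lambda a:(np.array(a,float)+.5)/5-.5+[240,130]
rim=onplane(c,q([[578,396]]),.072)[0];print('cup',rim)
B=onplane(c,q([[92,240],[370,268],[348,498],[66,464]]),.065);print(B.round(3),'mean',B.mean(0))
ex=(B[0]+B[1]-B[2]-B[3])[:2]; ey=(B[0]+B[3]-B[1]-B[2])[:2]
print(np.linalg.norm(ex)/2,np.linalg.norm(ey)/2,np.degrees([np.arctan2(ex[1],ex[0]),np.arctan2(-ey[0],ey[1])]))
print('lid edge',onplane(c,q([[74,126],[378,160]]),.175).round(3)); print('knob',onplane(c,q([[238,90]]),.16))
print('arm,oil,mug',onplane(c,q([[512,160]]),.02),onplane(c,[[404,162],[446,216]],.1))
# cross-check side: cup rim
s=cam('side'); print(onplane(s,[[304.5,241]],.072), proj(s,[rim,B.mean(0)]))
E
```

```text
cup [ 0.51766845 -0.04769996  0.072     ]
[[0.604 0.207 0.065]
 [0.588 0.06  0.065]
 [0.466 0.073 0.065]
 [0.486 0.22  0.065]] mean [0.53583947 0.14008141 0.065     ]
0.12061630680524651 0.1480378440537846 [-6.14279915 -6.96264593]
lid edge [[0.641 0.202 0.175]
 [0.623 0.056 0.175]]
knob [[0.66140358 0.12392846 0.16      ]]
arm,oil,mug [[ 0.6542975  -0.01847009  0.02      ]] [[ 0.63514242 -0.17436392  0.1       ]
 [ 0.49364784 -0.27773804  0.1       ]]
[[ 0.52227335 -0.05212113  0.072     ]] [[302.08819084 239.77479366]
 [305.0590011  194.1656752 ]]
```

```bash
cat >> h.py <<'E'
from scipy.spatial.transform import Rotation as Ro
def pose():
    s=robot.state(); q=s['tool_rot']; return s['position'],Ro.from_quat([q[1],q[2],q[3],q[0]]),s
def fr(az,alpha,roll=0):  # tool z at azimuth az, alpha below horizontal, x up, then roll about tool z (deg)
    return Ro.from_euler('z',az,degrees=True)*Ro.from_matrix([[0,0,1],[0,-1,0],[1,0,0]])*Ro.from_euler('y',-alpha,degrees=True)*Ro.from_euler('z',roll,degrees=True)
def plan(p=None,R=None):
    p0,R0,s=pose(); print('q',s['qpos'].round(3),'p',p0.round(4),'F',s['contact_force'].round(1),'w',round(s['gripper_width'],4),'t',round(s['clock'],2))
    if p is not None: d=R0.inv().apply(np.array(p)-p0); print('shift total (tool now)',d.round(4),'rows>=',abs(d).max()/.0417)
    if R is not None:
        r=(R0.inv()*R).as_rotvec(degrees=True); print('turn total',r.round(2),'rows>=',np.linalg.norm(r)/7.16)
        if p is not None: print('shift after turn',R.inv().apply(np.array(p)-p0).round(4))
E
python3 - <<'E'
from h import *
print(fr(-6,30).as_matrix().round(2))
plan([.5,-.05,.24],fr(-6,90))
E
```

```text
[[ 0.5  -0.1   0.86]
 [-0.05 -0.99 -0.09]
 [ 0.87  0.   -0.5 ]]
q [ 1.172  0.423  1.63   0.     1.089 -0.019] p [0.2316 0.5802 0.2419] F [ 0.5  0.2 -0.2] w 0.0856 t 0.25
shift total (tool now) [-0.4829 -0.4858  0.0023] rows>= 11.649954517482444
turn total [-1.0000e-02  6.0000e-02  1.6424e+02] rows>= 22.937995500672155
shift after turn [0.3328 0.5987 0.0019]
```

Emit:
move_arm(
  series=[
    [-0.0284,-0.0286,0,0,0,0],
    [-0.0284,-0.0286,0,0,0,0],
    [-0.0284,-0.0286,0,0,0,0],
    [-0.0284,-0.0286,0,0,0,0],
    [-0.0284,-0.0286,0,0,0,0],
    [-0.0284,-0.0286,0,0,0,0],
    [-0.0284,-0.0286,0,0,0,0],
    [-0.0284,-0.0286,0,0,0,0],
    [-0.0284,-0.0286,0,0,0,0],
    [-0.0284,-0.0286,0,0,0,0],
    [-0.0284,-0.0286,0,0,0,0],
    [-0.0284,-0.0286,0,0,0,0],
    [-0.0284,-0.0286,0,0,0,0],
    [-0.0284,-0.0286,0,0,0,0],
    [-0.0284,-0.0286,0,0,0,0],
    [-0.0284,-0.0286,0,0,0,0],
    [-0.0284,-0.0286,0,0,0,0],
  ],
)

```text
clock: 1.67
position: [0.5002, -0.0522, 0.2425]
tool_rot: [0.0, 0.189, 0.982, 0.0]
contact_force: [-0.2, 0.4, -0.1]
gripper_width: 0.0852
grip_force: 0.0
```

Emit:
move_arm(
  series=[
    [0,0,0,0,0,7],
    [0,0,0,0,0,7],
    [0,0,0,0,0,7],
    [0,0,0,0,0,7],
    [0,0,0,0,0,7],
    [0,0,0,0,0,7],
    [0,0,0,0,0,7],
    [0,0,0,0,0,7],
    [0,0,0,0,0,7],
    [0,0,0,0,0,7],
    [0,0,0,0,0,7],
    [0,0,0,0,0,7],
    [0,0,0,0,0,7],
    [0,0,0,0,0,7],
    [0,0,0,0,0,7],
    [0,0,0,0,0,7],
    [0,0,0,0,0,7],
    [0,0,0,0,0,7],
    [0,0,0,0,0,7],
    [0,0,0,0,0,7],
  ],
)

```text
clock: 3.33
position: [0.4998, -0.0501, 0.2423]
tool_rot: [-0.0, 0.988, 0.156, -0.0]
contact_force: [0.4, -1.0, 0.1]
gripper_width: 0.0852
grip_force: 0.0
```

```bash
python3 - <<'E'
from h import *
plan([.5,-.05,.24],fr(-6,30))
E
```

```text
q [-0.124  0.243  1.897 -0.     1.002  1.135] p [ 0.4998 -0.0501  0.2423] F [ 0.4 -1.   0.1] w 0.0852 t 3.33
shift total (tool now) [ 0.0003 -0.      0.0023] rows>= 0.05508015490886457
turn total [-12.5   59.1   21.66] rows>= 8.962491071960374
shift after turn [-0.0019 -0.0001  0.0013]
```

Emit:
move_arm(
  series=[
    [0,0,0,-1.25,5.91,2.17],
    [0,0,0,-1.25,5.91,2.17],
    [0,0,0,-1.25,5.91,2.17],
    [0,0,0,-1.25,5.91,2.17],
    [0,0,0,-1.25,5.91,2.17],
    [0,0,0,-1.25,5.91,2.17],
    [0,0,0,-1.25,5.91,2.17],
    [0,0,0,-1.25,5.91,2.17],
    [0,0,0,-1.25,5.91,2.17],
    [0,0,0,-1.25,5.91,2.17],
    [0,0,0,0,0,0],
  ],
)

```text
clock: 4.25
position: [0.5051, -0.0296, 0.2442]
tool_rot: [-0.015, 0.938, 0.042, 0.344]
contact_force: [-0.3, 0.1, -0.2]
gripper_width: 0.0856
grip_force: 0.0
```

```bash
python3 - <<'E'
from h import *
plan([.519,-.049,.12],fr(-6,30))
c=cam('wrist','w1.png'); print(c['T'].round(3).tolist(),proj(c,[[.518,-.048,.072]]))
E
```

```text
q [-0.182  0.086  2.307  1.219  0.186  0.149] p [ 0.5051 -0.0296  0.2442] F [-0.3  0.1 -0.2] w 0.0856 t 4.25
shift total (tool now) [-0.071   0.0206  0.1026] rows>= 2.4613238573221534
turn total [-8.59 19.68  7.16] rows>= 3.1618298841412864
shift after turn [-0.0996  0.0178  0.0759]
[[0.091, -0.914, 0.395, 0.477], [-0.996, -0.083, 0.036, -0.032], [-0.0, -0.396, -0.918, 0.393], [0.0, 0.0, 0.0, 1.0]] [[334.36653953 287.7357888 ]]
```

View pics/w1.png

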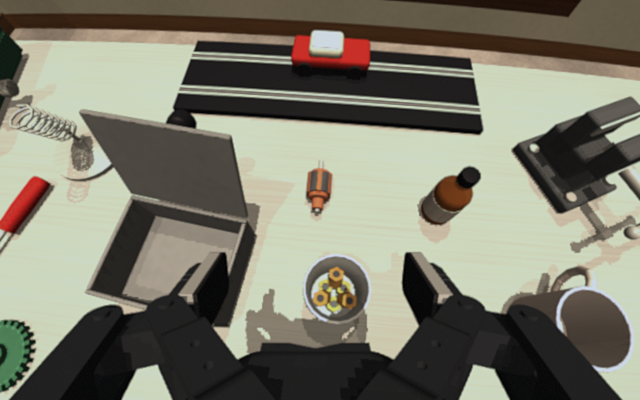

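The wrist view shows the cup rim at about (336,288), against a prediction of (334,288), so the cup position holds. The radial approach runs into the wrist singularity. I'll fit a quick kinematic model so I can choose a heading that works for both the grasp and the pour.

```bash
cat > kin.py <<'E'
from h import *
from scipy.optimize import least_squares
E=lambda a,t:Ro.from_euler(a,t)
def fk(q,P):
    a1,d1,L1,e,L2,Lt,lat=P
    A=E('z',q[0]);B=E('y',q[1]);C=E('y',q[2]);
    R2=A*B; R3=R2*C; R=R3*E('z',q[3])*E('y',q[4])*E('z',q[5]+np.pi/2)
    return A.apply([a1,lat,d1])+R2.apply([0,0,L1])+R3.apply([e,0,L2])+R.apply([0,0,Lt]),R
D=[([1.172,.4237,1.6306,0,1.0886,-.019],[.2315,.5800,.2416]),([-.124,.243,1.897,0,1.002,1.135],[.4998,-.0501,.2423]),([-.182,.086,2.307,1.219,.186,.149],[.5051,-.0296,.2442])]
def fit(D):
    g=np.array([0,.25,.5,0,.45,.3,.012])
    return least_squares(lambda P:np.r_[np.concatenate([fk(q,P)[0]-p for q,p in D])*1e3,(P-g)*.3],g).x
LO=np.array([-3,-.9,.09,-1.31,.11,-2.54]);HI=np.array([3,2.11,2.58,4.45,2.69,2.54])
def ik(p,R,P,q0):
    def f(q):
        x,r=fk(q,P); return np.r_[(x-p)*20,(r.inv()*R).as_rotvec()*3]
    s=least_squares(f,np.clip(q0,LO+1e-3,HI-1e-3),bounds=(LO,HI)); return s.x,np.linalg.norm(s.fun)
E
python3 - <<'E'
from kin import *
P=fit(D);print(P.round(3),[((fk(q,P)[0]-p)*1e3).round(1).tolist() for q,p in D])
p,R,s=pose();print((fk(s['qpos'],P)[1].inv()*R).magnitude())
q0=s['qpos']
cup=np.array([.519,-.049,.028])
for al in(30,40):
  for az in(30,45,60,75,90,-45,-60,-75):
    best=[]
    for q4 in(-.8,.8,1.6,2.5,3.5):
      for q6 in (-1.5,0,1.5):
        q,e=ik(cup,fr(az,al),P,[-.1,.4,2,q4,.6,q6])
        if e<.01 and not any(np.abs(q-b).max()<.1 for b in best): best.append(q)
    print(al,az,[b.round(2).tolist() for b in best])
E
```

```text
[0.001 0.314 0.562 0.078 0.484 0.29  0.012] [[-0.1, 0.0, 0.0], [-0.0, -0.1, -0.0], [0.0, -0.0, 0.0]]
3.741286836675425e-16
30 30 [[-0.56, 0.92, 2.27, 2.08, 1.07, -1.62]]
30 45 [[-0.61, 0.9, 2.15, 1.69, 1.03, -1.46]]
30 60 [[-0.62, 0.9, 2.01, 1.35, 1.08, -1.31]]
30 75 [[-0.59, 0.92, 1.88, 1.08, 1.19, -1.22]]
30 90 [[-0.54, 0.95, 1.74, 0.87, 1.32, -1.17]]
30 -45 [[0.33, 0.91, 2.23, 4.25, 1.05, -1.56]]
30 -60 []
30 -75 [[0.38, 0.9, 1.97, -1.31, 1.1, -1.87]]
40 30 [[-0.49, 0.81, 2.26, 2.08, 0.84, -1.49]]
40 45 [[-0.55, 0.8, 2.16, 1.65, 0.84, -1.33]]
40 60 [[-0.56, 0.81, 2.04, 1.3, 0.92, -1.2]]
40 75 [[-0.54, 0.83, 1.91, 1.03, 1.03, -1.13]]
40 90 [[-0.5, 0.86, 1.79, 0.82, 1.16, -1.11]]
40 -45 [[0.26, 0.8, 2.24, 4.27, 0.82, -1.69]]
40 -60 []
40 -75 [[0.32, 0.82, 2.0, -1.26, 0.93, -1.98]]
```

```bash
python3 - <<'E'
from kin import *
p,R,s=pose(); c=cam('wrist'); print(robot.tip_extent)
im=cv2.cvtColor(c['pixels'],cv2.COLOR_RGB2BGR)[235:335,390:470]
cv2.imwrite('pics/tip.png',cv2.resize(cv2.convertScaleAbs(im,alpha=1.6),(480,600),interpolation=cv2.INTER_CUBIC))
for uv in([405,255],[430,258],[413,298],[445,298]):
    v=cv2.undistortPoints(np.array([[uv]],float),c['K'],c['d'])[0,0]
    r=R.inv().apply(c['T'][:3,:3]@[*v,1]); o=R.inv().apply(c['T'][:3,3]-p)
    t=(np.sign(r[1])*.0427-o[1])/r[1]; print(uv,(o+t*r).round(3))
P=fit(D); q0=s['qpos']
q=[-.61,.9,2.15,1.69,1.03,-1.46]
for al in(0,10):
  for az in(20,45,65):
    for roll in(0,90,150,180):
      best=None
      for g in (q,[-.2,.5,1.9,1.7,1.2,1]):
        x,e=ik(np.array([.535,.165,.145]),fr(az,al,roll),P,g)
        if best is None or e<best[1]: best=(x,e)
      print(al,az,roll,best[0].round(2),round(best[1],3))
for z in (.16,.2): print(ik(np.array([.519,-.049,z]),fr(45,30),P,q))
E
```

```text
0.011
[405, 255] [ 0.008  0.043 -0.002]
[430, 258] [ 0.021  0.043 -0.031]
[413, 298] [-0.005  0.043 -0.019]
[445, 298] [ 0.015  0.043 -0.047]
0 20 0 [ 0.2   1.08  2.38  2.99  1.88 -1.62] 0.0
0 20 90 [ 0.2   1.08  2.38  2.99  1.88 -0.05] 0.0
0 20 150 [0.2  1.08 2.38 2.99 1.88 1.  ] 0.0
0 20 180 [0.2  1.08 2.38 2.99 1.88 1.52] 0.0
0 45 0 [-0.16  1.01  2.27  2.2   1.65 -1.68] 0.0
0 45 90 [-0.16  1.01  2.27  2.2   1.65 -0.11] 0.0
0 45 150 [-0.16  1.01  2.27  2.2   1.65  0.94] 0.0
0 45 180 [-0.16  1.01  2.27  2.2   1.65  1.46] 0.0
0 65 0 [-0.26  0.96  2.1   1.75  1.56 -1.49] 0.0
0 65 90 [-0.26  0.96  2.1   1.75  1.56  0.08] 0.0
0 65 150 [-0.26  0.96  2.1   1.75  1.56  1.13] 0.0
0 65 180 [-0.26  0.96  2.1   1.75  1.56  1.65] 0.0
10 20 0 [ 0.2   0.92  2.42  3.    1.6  -1.6 ] 0.0
10 20 90 [ 0.2   0.92  2.42  3.    1.6  -0.03] 0.0
10 20 150 [0.2  0.92 2.42 3.   1.6  1.02] 0.0
10 20 180 [0.2  0.92 2.42 3.   1.6  1.54] 0.0
10 45 0 [-0.15  0.87  2.31  2.22  1.42 -1.6 ] 0.0
10 45 90 [-0.15  0.87  2.31  2.22  1.42 -0.03] 0.0
10 45 150 [-0.15  0.87  2.31  2.22  1.42  1.02] 0.0
10 45 180 [-0.15  0.87  2.31  2.22  1.42  1.54] 0.0
10 65 0 [-0.25  0.85  2.13  1.73  1.37 -1.41] 0.0
10 65 90 [-0.25  0.85  2.13  1.73  1.37  0.17] 0.0
10 65 150 [-0.25  0.85  2.13  1.73  1.37  1.21] 0.0
10 65 180 [-0.25  0.85  2.13  1.73  1.37  1.74] 0.0
(array([-0.61478333,  0.57670779,  2.19535154,  1.51990005,  1.0246988 ,
       -1.1411877 ]), np.float64(3.222636286041869e-15))
(array([-0.61478333,  0.47949233,  2.19305231,  1.46010398,  1.03274046,
       -1.02538099]), np.float64(1.003697031773183e-14))
```

View pics/tip.png

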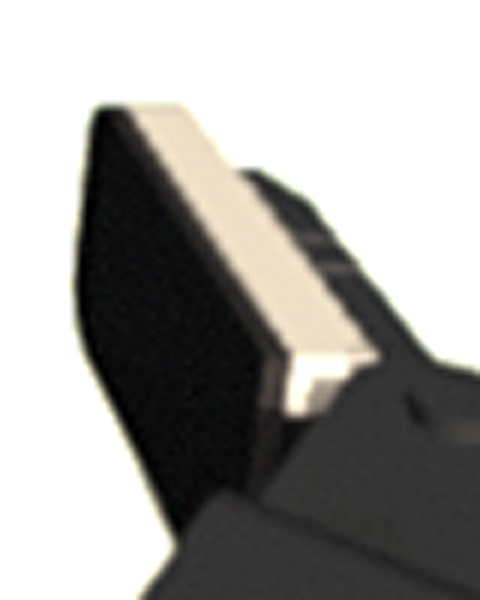

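The crop shows the open fingertip at tool z of about -2 mm, with the pad running back to about -35 mm. I'll hold the cup axis about 5 mm behind the TCP, with heading 45° and tilt 30°.

```bash
python3 - <<'E'
from h import *
plan([.521,-.045,.18],fr(45,30))
E
```

```text
q [-0.182  0.086  2.305  1.203  0.186  0.163] p [ 0.5055 -0.03    0.2444] F [ 0.2  0.4 -0.4] w 0.0856 t 4.35
shift total (tool now) [-0.0308  0.0162  0.0584] rows>= 1.3994981443168917
turn total [ 30.75  19.04 -25.61] rows>= 6.189769905491488
shift after turn [-0.0556  0.0216  0.0326]
```

Emit:
move_arm(
  series=[
    [0,0,0,3.1,1.9,-2.56],
    [0,0,0,3.1,1.9,-2.56],
    [0,0,0,3.1,1.9,-2.56],
    [0,0,0,3.1,1.9,-2.56],
    [0,0,0,3.1,1.9,-2.56],
    [0,0,0,3.1,1.9,-2.56],
    [0,0,0,3.1,1.9,-2.56],
    [0,0,0,3.1,1.9,-2.56],
    [0,0,0,3.1,1.9,-2.56],
    [0,0,0,3.1,1.9,-2.56],
  ],
)

```text
clock: 5.18
position: [0.503, -0.0294, 0.2421]
tool_rot: [-0.187, 0.814, 0.316, 0.451]
contact_force: [-0.1, 1.0, -0.4]
gripper_width: 0.0854
grip_force: 0.0
```

```bash
python3 - <<'E'
from h import *
plan([.521,-.045,.18],fr(45,30))
E
```

```text
q [-0.584  0.335  2.237  1.423  0.998 -0.872] p [ 0.503  -0.0294  0.2421] F [-0.1  1.  -0.4] w 0.0854 t 5.18
shift total (tool now) [-0.0512  0.0249  0.0344] rows>= 1.2283727966451363
turn total [ 1.07  1.54 -1.95] rows>= 0.3774677333393284
shift after turn [-0.053   0.0238  0.0325]
```

Emit:
move_arm(
  series=[
    [0,0,0,1.07,1.54,-1.95],
    [-0.0177,0.0079,0.0108,0,0,0],
    [-0.0177,0.0079,0.0108,0,0,0],
    [-0.0177,0.0079,0.0108,0,0,0],
    [0,0,0,0,0,0],
    [0,0,0,0,0,0],
  ],
)

```text
clock: 5.68
position: [0.5213, -0.0447, 0.1797]
tool_rot: [-0.191, 0.801, 0.33, 0.462]
contact_force: [0.7, -0.2, -0.2]
gripper_width: 0.0857
grip_force: 0.0
```

```bash
python3 - <<'E'
from h import *
plan([.521,-.045,.10],fr(45,30))
c=cam('wrist','w2.png'); print(proj(c,[[.518,-.048,.072]]))
th=np.linspace(0,2*np.pi,60); 
im=cv2.imread('pics/w2.png'); cv2.polylines(im,[proj(c,np.c_[.518+.036*np.cos(th),-.048+.036*np.sin(th),.072+0*th]).round().astype(int)],True,(0,0,255),1); cv2.imwrite('pics/w2b.png',im)
E
```

```text
q [-0.603  0.526  2.198  1.503  1.022 -1.082] p [ 0.5213 -0.0447  0.1797] F [ 0.7 -0.2 -0.2] w 0.0857 t 5.68
shift total (tool now) [-0.0692  0.0001  0.0395] rows>= 1.6594696584360036
turn total [ 0.11  0.   -0.19] rows>= 0.031021514840220372
shift after turn [-0.0692 -0.      0.0395]
[[315.96760807 346.73419051]]
```

View pics/w2b.png

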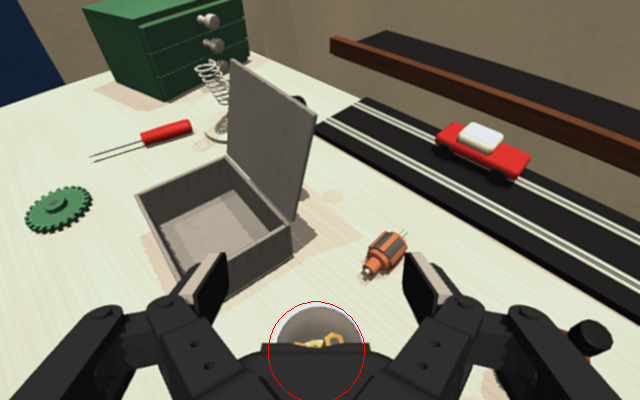

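The drawn rim circle agrees with the cup to about 3 mm; the true cup sits slightly nearer and to the right, at about (.517,-.051). Descending.

Emit:
move_arm(
  series=[
    [-0.0166,0.0002,0.0091,0,0,0],
    [-0.0166,0.0002,0.0091,0,0,0],
    [-0.0166,0.0002,0.0091,0,0,0],
    [-0.0166,0.0002,0.0091,0,0,0],
    [-0.0083,0.0001,0.0046,0,0,0],
    [-0.0083,0.0001,0.0046,0,0,0],
    [0,0,0,0,0,0],
  ],
)

```text
clock: 6.32
position: [0.5215, -0.0472, 0.0857]
tool_rot: [-0.19, 0.8, 0.33, 0.463]
contact_force: [-0.5, 0.2, -0.6]
gripper_width: 0.0854
grip_force: 0.0
```

Emit:
move_arm(
  series=[
    [-0.0083,0.0001,0.0046,0,0,0],
    [-0.0083,0.0001,0.0046,0,0,0],
    [-0.0083,0.0001,0.0046,0,0,0],
    [-0.0083,0.0001,0.0046,0,0,0],
    [-0.0083,0.0001,0.0046,0,0,0],
    [-0.0083,0.0001,0.0046,0,0,0],
    [0,0,0,0,0,0],
  ],
)

```text
clock: 6.9
position: [0.5212, -0.0485, 0.0271]
tool_rot: [-0.19, 0.801, 0.329, 0.463]
contact_force: [-0.4, -0.7, 0.5]
gripper_width: 0.0855
grip_force: 0.0
```

```bash
python3 - <<'E'
from h import *
plan([.52,-.048,.028],fr(45,30))
cam('side','s2.png'); im=cv2.imread('pics/s2.png')[180:330,220:420]; cv2.imwrite('pics/s2b.png',cv2.resize(im,(800,600),interpolation=cv2.INTER_CUBIC))
E
```

```text
q [-0.611  0.901  2.147  1.698  1.034 -1.465] p [ 0.5212 -0.0485  0.0271] F [-0.4 -0.7  0.5] w 0.0855 t 6.9
shift total (tool now) [ 0.0005 -0.0011 -0.0009] rows>= 0.027110270587192887
turn total [ 0.31 -0.05 -0.11] rows>= 0.04599895383144905
shift after turn [ 0.0005 -0.0011 -0.0009]
```

View pics/s2b.png

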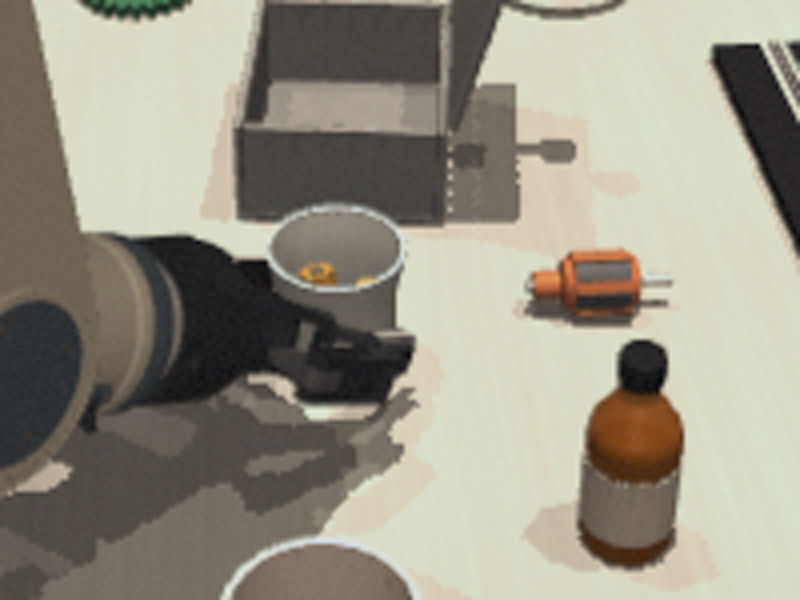

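The cup sits between the pads and the gripper body is clear of it. Closing.

Emit:
move_arm(
  series=[
    [0,0,0,0,0,0],
    [0,0,0,0,0,0],
    [0,0,0,0,0,0],
    [0,0,0,0,0,0],
    [0,0,0,0,0,0],
    [0,0,0,0,0,0],
    [0,0,0,0,0,0],
    [0,0,0,0,0,0],
  ],
  hand=0.05,
  squeeze=60,
)

```text
clock: 7.62
position: [0.5216, -0.0485, 0.0296]
tool_rot: [-0.189, 0.8, 0.33, 0.464]
contact_force: [-3.1, -2.2, 5.5]
gripper_width: 0.0607
grip_force: 64.7
```

Emit:
move_arm(
  series=[
    [0.0087,0,-0.005,0,0,0],
    [0.0087,0,-0.005,0,0,0],
    [0.0087,0,-0.005,0,0,0],
    [0.0173,0,-0.01,0,0,0],
    [0.0173,0,-0.01,0,0,0],
    [0.0173,0,-0.01,0,0,0],
    [0.0173,0,-0.01,0,0,0],
    [0.0173,0,-0.01,0,0,0],
    [0.0173,0,-0.01,0,0,0],
  ],
)

```text
clock: 8.37
position: [0.5206, -0.0482, 0.1807]
tool_rot: [-0.189, 0.8, 0.33, 0.463]
contact_force: [0.3, 0.2, -3.3]
gripper_width: 0.0606
grip_force: 65.8
```

```bash
python3 - <<'E'
from h import *
b=np.array([.536,.140,0]); Rb=Ro.from_euler('z',-6.5,degrees=True)
u0=fr(45,30).inv().apply([0,0,1])
for az,al in((45,5),(30,5)):
  for roll in(0,60,90,110,130,150,170):
    R=fr(az,al,roll); u=R.apply(u0); d=np.array([0,0,-1]); lip=d-u*(d@u); lip/=np.linalg.norm(lip)
    pt=R.apply([0,0,-.005])+.043*u+.036*lip; bk=R.apply([0,0,-.06])
    print(az,roll,'tilt below hor',np.degrees(np.arcsin(-u[2])).round(),'lip off TCP in box axes',Rb.inv().apply(pt).round(3))
plan([.52,.16,.17],fr(45,5))
E
```

```text
45 0 tilt below hor -65.0 lip off TCP in box axes [-0.035 -0.044  0.024]
45 60 tilt below hor -28.0 lip off TCP in box axes [ 0.016 -0.056 -0.011]
45 90 tilt below hor -2.0 lip off TCP in box axes [ 0.013 -0.045 -0.034]
45 110 tilt below hor 15.0 lip off TCP in box axes [ 0.007 -0.035 -0.045]
45 130 tilt below hor 31.0 lip off TCP in box axes [ 0.001 -0.022 -0.052]
45 150 tilt below hor 45.0 lip off TCP in box axes [-0.003 -0.009 -0.055]
45 170 tilt below hor 54.0 lip off TCP in box axes [-0.002 -0.001 -0.056]
30 0 tilt below hor -65.0 lip off TCP in box axes [-0.045 -0.033  0.024]
30 60 tilt below hor -28.0 lip off TCP in box axes [ 0.001 -0.058 -0.011]
30 90 tilt below hor -2.0 lip off TCP in box axes [ 0.001 -0.047 -0.034]
30 110 tilt below hor 15.0 lip off TCP in box axes [-0.002 -0.035 -0.045]
30 130 tilt below hor 31.0 lip off TCP in box axes [-0.005 -0.022 -0.052]
30 150 tilt below hor 45.0 lip off TCP in box axes [-0.005 -0.008 -0.055]
30 170 tilt below hor 54.0 lip off TCP in box axes [-0.002 -0.    -0.056]
q [-0.611  0.524  2.198  1.501  1.024 -1.087] p [ 0.5206 -0.0482  0.1807] F [ 0.3  0.2 -3.3] w 0.0606 t 8.37
shift total (tool now) [ 0.0641 -0.1485  0.1316] rows>= 3.560990532552273
turn total [ 0.36 24.94  0.12] rows>= 3.484324630966426
shift after turn [ 0.0021 -0.1477  0.1472]
```

Emit:
move_arm(
  series=[
    [0.0035,-0.009,0.0098,0,0,0],
    [0.0069,-0.0181,0.0196,0,0,0],
    [0.0069,-0.0181,0.0196,0,0,0],
    [0.0069,-0.0181,0.0196,0,0,0],
    [0.0069,-0.0181,0.0196,0,0,0],
    [0.0069,-0.0181,0.0196,0,0,0],
    [0.0069,-0.0181,0.0196,0,0,0],
    [0.0069,-0.0181,0.0196,0,0,0],
    [0.0035,-0.009,0.0098,0,0,0],
    [0,0,0,0,4.2,0],
    [0,0,0,0,4.2,0],
    [0,0,0,0,4.2,0],
    [0,0,0,0,4.2,0],
    [0,0,0,0,4.2,0],
    [0,0,0,0,4,0],
    [0,0,0,0,0,0],
  ],
)

```text
clock: 9.7
position: [0.5354, 0.1691, 0.1467]
tool_rot: [-0.257, 0.681, 0.28, 0.625]
contact_force: [-0.4, -0.2, -3.9]
gripper_width: 0.0606
grip_force: 66.4
```

```bash
python3 - <<'E'
from h import *
plan([.534,.17,.145],fr(45,5))
E
```

```text
q [-0.139  0.934  2.299  2.228  1.54  -1.643] p [0.5354 0.1691 0.1467] F [-0.4 -0.2 -3.9] w 0.0606 t 9.7
shift total (tool now) [-0.0017 -0.0016 -0.0002] rows>= 0.04127526051746945
turn total [ 0.33 -0.09 -0.01] rows>= 0.0482485921647192
shift after turn [-0.0017 -0.0016 -0.0002]
```

Now the pour.

Emit:
move_arm(
  series=[
    [0,0,0,0,0,5],
    [0,0,0,0,0,5],
    [0,0,0,0,0,5],
    [0,0,0,0,0,5],
    [0,0,0,0,0,5],
    [0,0,0,0,0,5],
    [0,0,0,0,0,5],
    [0,0,0,0,0,5],
    [0,0,0,0,0,5],
    [0,0,0,0,0,5],
    [0,0,0,0,0,5],
    [0,0,0,0,0,5],
    [0,0,0,0,0,4],
    [0,0,0,0,0,4],
    [0,0,0,0,0,4],
    [0,0,0,0,0,4],
    [0,0,0,0,0,4],
    [0,0,0,0,0,4],
    [0,0,0,0,0,4],
    [0,0,0,0,0,4],
  ],
)

```text
clock: 11.37
position: [0.5358, 0.1695, 0.1495]
tool_rot: [-0.628, 0.675, -0.295, 0.249]
contact_force: [-0.1, 0.7, -2.5]
gripper_width: 0.0608
grip_force: 66.4
```

Emit:
move_arm(
  series=[
    [0,0,0,0,0,4],
    [0,0,0,0,0,4],
    [0,0,0,0,0,4],
    [0,0,0,0,0,4],
    [0,0,0,0,0,4],
    [0,0,0,0,0,4],
    [0,0,0,0,0,4],
    [0,0,0,0,0,4],
    [0,0,0,0,0,4],
    [0,0,0,0,0,4],
    [0,0,0,0,0,4],
    [0,0,0,0,0,4],
    [0,0,0,0,0,4],
    [0,0,0,0,0,4],
    [0,0,0,0,0,4],
    [0,0,0,0,0,4],
    [0,0,0,0,0,4],
    [0,0,0,0,0,0],
    [0,0,0,0,0,0],
    [0,0,0,0,0,0],
  ],
)

```text
clock: 13.03
position: [0.5358, 0.1694, 0.1493]
tool_rot: [0.661, -0.396, 0.621, 0.143]
contact_force: [-0.3, 0.1, -1.6]
gripper_width: 0.0605
grip_force: 66.5
```

```bash
python3 - <<'E'
from h import *
plan([.534,.17,.145],fr(45,5))
cam('side','s3.png'); im=cv2.imread('pics/s3.png')[100:250,220:420]; im2=cv2.imread('pics/s3.png')
cam('top','t3.png'); t=cv2.imread('pics/t3.png')[130:250,240:400]
cv2.imwrite('pics/st3.png',np.vstack([cv2.resize(im,(400,300),interpolation=cv2.INTER_CUBIC),cv2.resize(t,(400,300),interpolation=cv2.INTER_CUBIC)]))
E
```

```text
q [-0.138  0.927  2.3    2.228  1.537  1.148] p [0.5358 0.1694 0.1493] F [-0.3  0.1 -1.6] w 0.0605 t 13.03
shift total (tool now) [ 0.0035  0.0031 -0.0005] rows>= 0.08292116848179829
turn total [-7.0000e-02 -4.7000e-01 -1.5968e+02] rows>= 22.30180527475208
shift after turn [-0.0043 -0.0017 -0.0005]
```

View pics/st3.png

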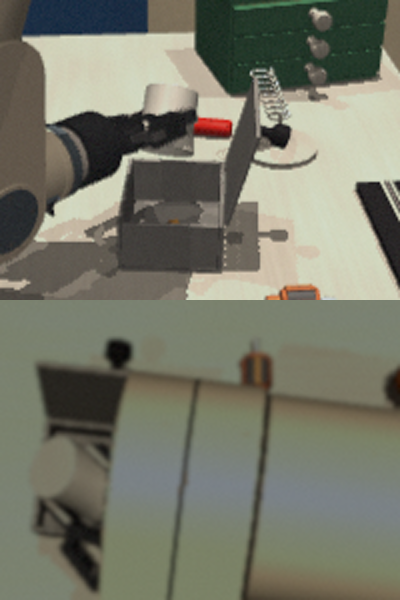

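The side view shows the cup tipped over the box with brass visible inside the box, and the wrist load dropped by about the right amount. I'll shake it a little and tilt further so nothing stays behind.

Emit:
move_arm(
  series=[
    [0,0,0,0,0,5],
    [0,0,0,0,0,5],
    [0,0,0,0,0,5],
    [0,0,0,0,0,5],
    [0.01,0,0,0,0,0],
    [-0.01,0,0,0,0,0],
    [0.01,0,0,0,0,0],
    [-0.01,0,0,0,0,0],
    [0,0,0,0,0,0],
    [0,0,0,0,0,0],
    [0,0,0,0,0,0],
    [0,0,0,0,0,0],
  ],
)

```text
clock: 14.13
position: [0.5357, 0.1693, 0.1484]
tool_rot: [0.626, -0.281, 0.681, 0.256]
contact_force: [-0.1, 0.5, -1.6]
gripper_width: 0.0608
grip_force: 66.5
```

```bash
python3 - <<'E'
from h import *
f=[]
for i in range(5): f.append(robot.state()['contact_force'][2]); cam('wrist')
print(np.round(f,2)); plan([.534,.17,.16],fr(45,5))
E
```

```text
[-1.62 -1.74 -1.75 -2.22 -1.11]
q [-0.138  0.929  2.3    2.228  1.538  1.498] p [0.5356 0.1693 0.1483] F [-0.4 -0.2 -1.7] w 0.0607 t 14.38
shift total (tool now) [-0.0116  0.0016 -0.0017] rows>= 0.27791945925906686
turn total [-1.5000e-01 -5.1000e-01 -1.7985e+02] rows>= 25.118599400562985
shift after turn [ 0.0116 -0.0016 -0.0017]
```

Emit:
move_arm(
  series=[
    [-0.02,0,0,0,0,0],
    [0,0,0,0,0,-7.1],
    [0,0,0,0,0,-7.1],
    [0,0,0,0,0,-7.1],
    [0,0,0,0,0,-7.1],
    [0,0,0,0,0,-7.1],
    [0,0,0,0,0,-7.1],
    [0,0,0,0,0,-7.1],
    [0,0,0,0,0,-7.1],
    [0,0,0,0,0,-7.1],
    [0,0,0,0,0,-7.1],
    [0,0,0,0,0,-7.1],
    [0,0,0,0,0,-7.1],
    [0,0,0,0,0,-7.1],
    [0,0,0,0,0,-7.1],
    [0,0,0,0,0,-7.1],
    [0,0,0,0,0,-7.1],
    [0,0,0,0,0,-7.1],
    [0,0,0,0,0,-7.1],
    [0,0,0,0,0,-7.1],
  ],
)

```text
clock: 16.05
position: [0.5368, 0.1706, 0.1683]
tool_rot: [-0.475, 0.737, 0.001, 0.481]
contact_force: [0.5, -0.5, -1.8]
gripper_width: 0.0608
grip_force: 66.5
```

Emit:
move_arm(
  series=[
    [0,0,0,0,0,-7.1],
    [0,0,0,0,0,-7.1],
    [0,0,0,0,0,-7.1],
    [0,0,0,0,0,-7.1],
    [0,0,0,0,0,-7.1],
    [0,0,0,0,0,-7.1],
    [0,0,0,0,0,-2],
    [0,0,0,0,-5,0],
    [0,0,0,0,-5,0],
    [0,0,0,0,-5,0],
    [0,0,0,0,-5,0],
    [0,0,0,0,-5,0],
    [0,0,0,0,0,0],
  ],
)

```text
clock: 17.13
position: [0.5382, 0.1709, 0.1712]
tool_rot: [-0.191, 0.8, 0.329, 0.463]
contact_force: [1.0, 0.6, -0.7]
gripper_width: 0.0601
grip_force: 66.4
```

```bash
python3 - <<'E'
from h import *
plan([.5212,-.0485,.16],fr(45,30))
E
```

```text
q [-0.05   0.523  2.301  2.129  0.856 -1.259] p [0.5382 0.1709 0.1712] F [ 1.   0.6 -0.7] w 0.0601 t 17.13
shift total (tool now) [-0.0924  0.1441 -0.1388] rows>= 3.454975706543066
turn total [ 0.25 -0.16 -0.19] rows>= 0.049372275696362496
shift after turn [-0.0933  0.1432 -0.1391]
```

Emit:
move_arm(
  series=[
    [-0.0116,0.018,-0.0173,0.25,-0.16,-0.19],
    [-0.0116,0.018,-0.0173,0,0,0],
    [-0.0116,0.018,-0.0173,0,0,0],
    [-0.0116,0.018,-0.0173,0,0,0],
    [-0.0116,0.018,-0.0173,0,0,0],
    [-0.0116,0.018,-0.0173,0,0,0],
    [-0.0116,0.018,-0.0173,0,0,0],
    [-0.0116,0.018,-0.0173,0,0,0],
    [0,0,0,0,0,0],
    [-0.0139,0,0.008,0,0,0],
    [-0.0139,0,0.008,0,0,0],
    [-0.0139,0,0.008,0,0,0],
    [-0.0139,0,0.008,0,0,0],
    [-0.0139,0,0.008,0,0,0],
    [-0.0139,0,0.008,0,0,0],
    [0,0,0,0,0,0],
  ],
)

```text
clock: 18.47
position: [0.519, -0.0473, 0.0578]
tool_rot: [-0.195, 0.801, 0.329, 0.461]
contact_force: [-0.3, 0.3, -1.7]
gripper_width: 0.0607
grip_force: 66.5
```

```bash
python3 - <<'E'
from h import *
plan([.5212,-.0485,.036],fr(45,30))
cam('side','s4.png'); im=cv2.imread('pics/s4.png')[150:300,210:410]; cv2.imwrite('pics/s4b.png',cv2.resize(im,(800,600),interpolation=cv2.INTER_CUBIC))
E
```

```text
q [-0.612  0.827  2.165  1.651  1.029 -1.388] p [ 0.519  -0.0473  0.0578] F [-0.3  0.3 -1.7] w 0.0607 t 18.47
shift total (tool now) [-0.0186  0.0026  0.0115] rows>= 0.4452524884980083
turn total [-0.25 -0.04 -0.48] rows>= 0.0757086638274425
shift after turn [-0.0186  0.0024  0.0115]
```

View pics/s4b.png

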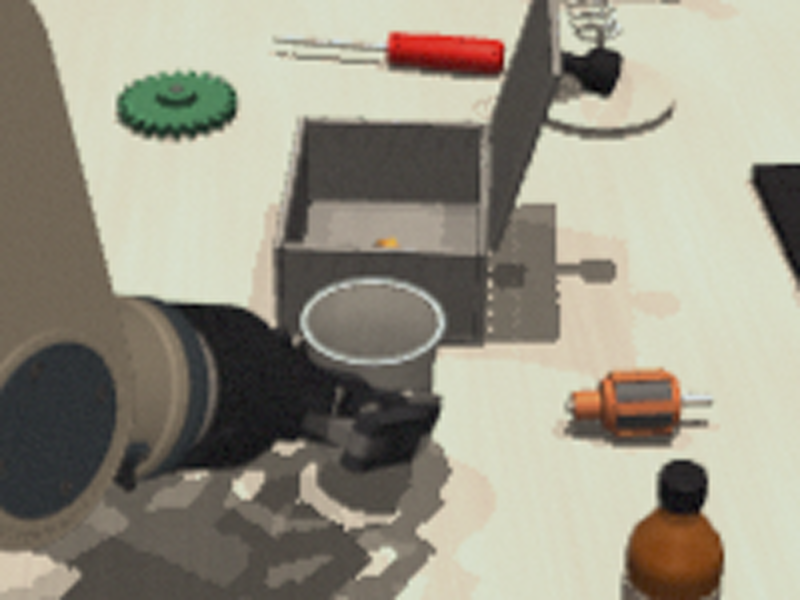

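The cup is upright just above its spot and brass is visible in the box. Lowering it gently.

Emit:
move_arm(
  series=[
    [-0.0065,0.0008,0.004,0,0,0],
    [-0.0065,0.0008,0.004,0,0,0],
    [-0.0065,0.0008,0.004,0,0,0],
    [-0.0022,0,0.0012,0,0,0],
    [-0.0013,0,0.0008,0,0,0],
    [-0.0009,0,0.0005,0,0,0],
    [0,0,0,0,0,0],
    [0,0,0,0,0,0],
  ],
)

```text
clock: 19.18
position: [0.5223, -0.0498, 0.0326]
tool_rot: [-0.193, 0.801, 0.33, 0.461]
contact_force: [-0.6, 0.3, -2.0]
gripper_width: 0.0604
grip_force: 66.5
```

Emit:
move_arm(
  series=[
    [-0.0013,0,0.0008,0,0,0],
    [-0.0009,0,0.0005,0,0,0],
    [0,0,0,0,0,0],
    [0,0,0,0,0,0],
  ],
)

```text
clock: 19.52
position: [0.5223, -0.0498, 0.0299]
tool_rot: [-0.193, 0.801, 0.33, 0.461]
contact_force: [-0.1, 0.1, -1.2]
gripper_width: 0.0608
grip_force: 66.5
```

Emit:
move_arm(
  series=[
    [-0.0009,0,0.0005,0,0,0],
    [0,0,0,0,0,0],
    [0,0,0,0,0,0],
  ],
)

```text
clock: 19.77
position: [0.5224, -0.0497, 0.0298]
tool_rot: [-0.193, 0.8, 0.33, 0.462]
contact_force: [-2.4, -1.7, 6.4]
gripper_width: 0.0604
grip_force: 67.2
```

Emit:
move_arm(
  series=[
    [0,0,0,0,0,0],
    [0,0,0,0,0,0],
    [0,0,0,0,0,0],
    [0,0,0,0,0,0],
    [0,0,0,0,0,0],
    [0,0,0,0,0,0],
    [0,0,0,0,0,0],
    [0,0,0,0,0,0],
  ],
  hand=0.0854,
)

```text
clock: 20.43
position: [0.5222, -0.0498, 0.0288]
tool_rot: [-0.193, 0.801, 0.33, 0.461]
contact_force: [1.0, -1.2, 0.6]
gripper_width: 0.0855
grip_force: 0.0
```

Emit:
move_arm(
  series=[
    [0.0087,0,-0.005,0,0,0],
    [0.0087,0,-0.005,0,0,0],
    [0.0087,0,-0.005,0,0,0],
    [0.0087,0,-0.005,0,0,0],
    [0.0087,0,-0.005,0,0,0],
    [0.0087,0,-0.005,0,0,0],
    [0.0087,0,-0.005,0,0,0],
    [0.0087,0,-0.005,0,0,0],
    [0.0173,0,-0.01,0,0,0],
    [0.0173,0,-0.01,0,0,0],
    [0.0173,0,-0.01,0,0,0],
    [0.0173,0,-0.01,0,0,0],
    [0.0173,0,-0.01,0,0,0],
    [0.0173,0,-0.01,0,0,0],
    [0.0173,0,-0.01,0,0,0],
    [0.0173,0,-0.01,0,0,0],
    [0,0,0,0,0,0],
  ],
)

```text
clock: 21.85
position: [0.5241, -0.0508, 0.2729]
tool_rot: [-0.191, 0.8, 0.331, 0.462]
contact_force: [0.7, -0.2, 0.4]
gripper_width: 0.0853
grip_force: 0.0
```

```bash
python3 - <<'E'
from kin import *
p,R,s=pose(); P=fit(D)
plan([.62,-.05,.27],fr(0,80))
# lid push: candidate tool orientations; check joints at key points
b=np.array([.536,.140,0]);Rb=Ro.from_euler('z',-6.5,degrees=True)
for al in(60,75,88):
  for az in (-6,20,40):
    g=s['qpos']
    for loc in([.13,.03,.27],[.13,.03,.16],[.06,.03,.19],[-.02,.03,.12],[-.04,.03,.085]):
      q,e=ik(b+Rb.apply(loc),fr(az,al,0),P,g); print(al,az,loc,q.round(2),round(e,3)); g=q
E
```

```text
q [-0.612  0.318  2.158  1.353  1.063 -0.803] p [ 0.5241 -0.0508  0.2729] F [ 0.7 -0.2  0.4] w 0.0853 t 21.85
shift total (tool now) [0.0316 0.0672 0.0608] rows>= 1.6118438204569507
turn total [-26.56 -47.41  37.98] rows>= 9.259533571973972
shift after turn [ 0.094  -0.0008  0.0195]
60 -6 [0.13, 0.03, 0.27] [ 0.29  0.33  1.8  -0.38  0.55  2.24] 0.0
60 -6 [0.13, 0.03, 0.16] [ 0.29  0.49  1.87 -0.6   0.35  2.49] 0.0
60 -6 [0.06, 0.03, 0.19] [ 0.34  0.36  1.99 -0.61  0.38  2.54] 0.026
60 -6 [-0.02, 0.03, 0.12] [ 0.36  0.41  2.13 -0.58  0.24  2.54] 0.373
60 -6 [-0.04, 0.03, 0.085] [ 0.36  0.46  2.16 -0.57  0.17  2.54] 0.512
60 20 [0.13, 0.03, 0.27] [0.17 0.32 1.82 0.19 0.49 1.25] 0.0
60 20 [0.13, 0.03, 0.16] [0.17 0.48 1.89 0.33 0.27 1.1 ] 0.0
60 20 [0.06, 0.03, 0.19] [0.22 0.35 2.02 0.26 0.26 1.2 ] 0.0
60 20 [-0.02, 0.03, 0.12] [0.25 0.41 2.18 0.88 0.11 0.6 ] 0.159
60 20 [-0.04, 0.03, 0.085] [ 0.3   0.48  2.25  2.92  0.12 -1.4 ] 0.0
60 40 [0.13, 0.03, 0.27] [0.09 0.34 1.78 0.5  0.64 0.61] 0.0
60 40 [0.13, 0.03, 0.16] [0.09 0.5  1.85 0.72 0.45 0.36] 0.0
60 40 [0.06, 0.03, 0.19] [0.12 0.3
[... 1371 characters left out ...]
0.73  2.  ] 0.0
88 -6 [-0.04, 0.03, 0.085] [ 0.32  0.52  1.95 -0.02  0.64  2.02] 0.0
88 20 [0.13, 0.03, 0.27] [0.21 0.47 1.48 0.01 1.15 1.43] 0.0
88 20 [0.13, 0.03, 0.16] [0.21 0.59 1.56 0.01 0.96 1.43] 0.0
88 20 [0.06, 0.03, 0.19] [0.24 0.47 1.7  0.   0.94 1.46] 0.0
88 20 [-0.02, 0.03, 0.12] [0.3  0.48 1.9  0.   0.73 1.52] 0.0
88 20 [-0.04, 0.03, 0.085] [0.31 0.52 1.95 0.   0.64 1.53] 0.0
88 40 [0.13, 0.03, 0.27] [0.2  0.47 1.48 0.02 1.16 1.07] 0.0
88 40 [0.13, 0.03, 0.16] [0.2  0.59 1.56 0.02 0.96 1.06] 0.0
88 40 [0.06, 0.03, 0.19] [0.24 0.47 1.7  0.02 0.95 1.1 ] 0.0
88 40 [-0.02, 0.03, 0.12] [0.29 0.48 1.9  0.02 0.73 1.15] 0.0
88 40 [-0.04, 0.03, 0.085] [0.31 0.52 1.95 0.02 0.64 1.16] 0.0
```

```bash
python3 - <<'E'
from h import *
b=np.array([.536,.140,0]);Rb=Ro.from_euler('z',-6.5,degrees=True)
plan(b+Rb.apply([.14,-.045,.27]),fr(-6.5,90))
E
```

```text
q [-0.612  0.318  2.158  1.353  1.063 -0.803] p [ 0.5241 -0.0508  0.2729] F [ 0.7 -0.2  0.4] w 0.0853 t 21.85
shift total (tool now) [0.095  0.0109 0.1707] rows>= 4.093293570762995
turn total [-26.85 -55.83  46.55] rows>= 10.822990626515365
shift after turn [ 0.1303 -0.1459  0.0029]
```

Emit:
move_arm(
  series=[
    [0,0,0,-1.92,-3.99,3.325],
    [0,0,0,-1.92,-3.99,3.325],
    [0,0,0,-1.92,-3.99,3.325],
    [0,0,0,-1.92,-3.99,3.325],
    [0,0,0,-1.92,-3.99,3.325],
    [0,0,0,-1.92,-3.99,3.325],
    [0,0,0,-1.92,-3.99,3.325],
    [0,0,0,-1.92,-3.99,3.325],
    [0,0,0,-1.92,-3.99,3.325],
    [0,0,0,-1.92,-3.99,3.325],
    [0,0,0,-1.92,-3.99,3.325],
    [0,0,0,-1.92,-3.99,3.325],
    [0,0,0,-1.92,-3.99,3.325],
    [0,0,0,-1.92,-3.99,3.325],
    [0,0,0,0,0,0],
  ],
  hand=0.0,
  squeeze=40,
)

```text
clock: 23.1
position: [0.5238, -0.0486, 0.268]
tool_rot: [-0.014, 0.999, -0.031, 0.022]
contact_force: [1.1, -0.3, 0.1]
gripper_width: 0.0001
grip_force: 0.0
```

```bash
python3 - <<'E'
from h import *
b=np.array([.536,.140,0]);Rb=Ro.from_euler('z',-6.5,degrees=True)
plan(b+Rb.apply([.14,-.045,.27]),fr(-6.5,90))
# also check box & cup contents from top camera
c=cam('top','t5.png'); im=cv2.imread('pics/t5.png')[130:250,240:400]; cv2.imwrite('pics/t5b.png',cv2.resize(cv2.convertScaleAbs(im,alpha=1.6),(640,480),interpolation=cv2.INTER_CUBIC))
E
```

```text
q [-0.133  0.228  1.85   0.039  1.022  1.481] p [ 0.5238 -0.0486  0.268 ] F [ 1.1 -0.3  0.1] w 0.0001 t 23.1
shift total (tool now) [ 0.1377 -0.1369  0.0082] rows>= 3.3029260754677217
turn total [-1.79 -2.48  2.9 ] rows>= 0.5882492386248038
shift after turn [ 0.1308 -0.1437 -0.002 ]
```

```bash
python3 - <<'E'
from h import *
c=cam('wrist','w6.png'); b=np.array([.536,.140,.0]); print(proj(c,[b+[0,0,.005],[.518,-.05,.072]]).round())
w=cv2.imread('pics/w6.png'); t=cv2.imread('pics/t5b.png')
cv2.imwrite('pics/comp.png',np.vstack([cv2.resize(w[100:400,60:460],(600,450),interpolation=cv2.INTER_CUBIC)[:, :],cv2.copyMakeBorder(cv2.resize(t,(200,150)),0,0,0,400,0)]))
E
```

```text
[[184. 175.]
 [323. 191.]]
```

View pics/comp.png

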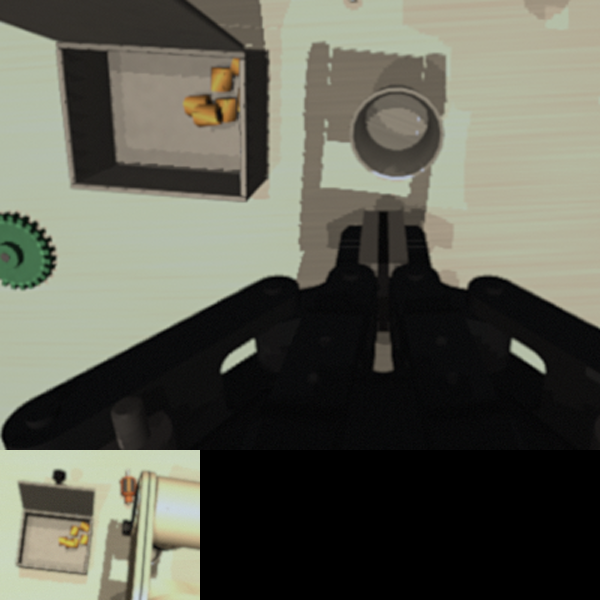

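The wrist view shows the cup empty and upright. The spacers are all in a cluster inside the box near its right wall, with none on the bench. Next, behind the lid.

Emit:
move_arm(
  series=[
    [0,0,0,-1.79,-2.48,2.9],
    [0.0218,-0.024,0,0,0,0],
    [0.0218,-0.024,0,0,0,0],
    [0.0218,-0.024,0,0,0,0],
    [0.0218,-0.024,0,0,0,0],
    [0.0218,-0.024,0,0,0,0],
    [0.0218,-0.024,0,0,0,0],
    [0,0,0,0,0,0],
    [0,0,0,0,0,0],
  ],
)

```text
clock: 23.95
position: [0.6683, 0.0794, 0.2673]
tool_rot: [-0.001, 0.998, -0.055, 0.0]
contact_force: [-0.7, 0.9, -0.2]
gripper_width: 0.0003
grip_force: 0.0
```

```bash
python3 - <<'E'
from h import *
b=np.array([.536,.140,0]);Rb=Ro.from_euler('z',-6.5,degrees=True)
plan(b+Rb.apply([.14,-.045,.16]),fr(-6.5,90))
L=[]
for t in np.radians(np.r_[np.arange(105,-1,-5)]):
    c=np.array([.06,.065])+.09*np.array([-np.cos(t),np.sin(t)])+.006*np.array([np.sin(t),np.cos(t)])
    L.append(c+[.011,.011])
L=np.array(L); print(L[0],L[-1]); d=np.diff(L,axis=0); print((d*[1,-1]).round(4).tolist())
E
```

```text
q [0.1   0.469 1.495 0.002 1.176 1.78 ] p [0.6683 0.0794 0.2673] F [-0.7  0.9 -0.2] w 0.0003 t 23.95
shift total (tool now) [0.0016 0.     0.1073] rows>= 2.5725009529744316
turn total [-0.14 -0.03  0.16] rows>= 0.030219073131943434
shift after turn [ 0.0017 -0.0002  0.1073]
[0.10008927 0.16138041] [-0.019  0.082]
[[-0.0076, -0.0022], [-0.0077, -0.0015], [-0.0078, -0.0009], [-0.0079, -0.0002], [-0.0079, 0.0005], [-0.0078, 0.0012], [-0.0076, 0.0019], [-0.0075, 0.0025], [-0.0072, 0.0032], [-0.0069, 0.0038], [-0.0065, 0.0044], [-0.0061, 0.0049], [-0.0057, 0.0054], [-0.0052, 0.0059], [-0.0047, 0.0063], [-0.0041, 0.0067], [-0.0035, 0.0071], [-0.0029, 0.0073], [-0.0022, 0.0076], [-0.0015, 0.0077], [-0.0009, 0.0078]]
```

Emit:
move_arm(
  series=[
    [0,0,0.0212,0,0,0],
    [0,0,0.0212,0,0,0],
    [0,0,0.0212,0,0,0],
    [0,0,0.0212,0,0,0],
    [0,0,0.0212,0,0,0],
    [0,0,0,0,0,0],
    [-0.0075,0,0,0,0,0],
    [-0.0075,0,0,0,0,0],
    [-0.0075,0,0,0,0,0],
    [-0.0075,0,0,0,0,0],
    [-0.0075,0,0,0,0,0],
    [0,0,0,0,0,0],
  ],
)

```text
clock: 24.95
position: [0.6305, 0.0837, 0.1634]
tool_rot: [-0.001, 0.998, -0.056, 0.001]
contact_force: [-0.4, 0.1, 0.5]
gripper_width: -0.0001
grip_force: 0.0
```

Emit:
move_arm(
  series=[
    [-0.0076,0,-0.0022,0,0,0],
    [-0.0077,0,-0.0015,0,0,0],
    [-0.0078,0,-0.0009,0,0,0],
    [-0.0079,0,-0.0002,0,0,0],
    [-0.0079,0,0.0005,0,0,0],
    [-0.0078,0,0.0012,0,0,0],
    [-0.0076,0,0.0019,0,0,0],
    [-0.0075,0,0.0025,0,0,0],
    [-0.0072,0,0.0032,0,0,0],
    [-0.0069,0,0.0038,0,0,0],
    [-0.0065,0,0.0044,0,0,0],
    [-0.0061,0,0.0049,0,0,0],
  ],
)

```text
clock: 25.95
position: [0.5428, 0.0934, 0.1441]
tool_rot: [-0.001, 0.998, -0.057, 0.0]
contact_force: [-0.0, -0.2, 1.9]
gripper_width: 0.0002
grip_force: 0.6
```

Emit:
move_arm(
  series=[
    [-0.0057,0,0.0054,0,0,0],
    [-0.0052,0,0.0059,0,0,0],
    [-0.0047,0,0.0063,0,0,0],
    [-0.0041,0,0.0067,0,0,0],
    [-0.0035,0,0.0071,0,0,0],
    [-0.0029,0,0.0073,0,0,0],
    [-0.0022,0,0.0076,0,0,0],
    [-0.0015,0,0.0074,0,0,0],
  ],
)

```text
clock: 26.62
position: [0.5137, 0.0969, 0.0899]
tool_rot: [-0.001, 0.998, -0.057, 0.0]
contact_force: [-0.6, 1.0, 1.0]
gripper_width: 0.0003
grip_force: 0.4
```

Emit:
move_arm(
  series=[
    [0,0,0.004,0,0,0],
    [0,0,0.003,0,0,0],
    [0,0,0,0,0,0],
  ],
)

```text
clock: 26.87
position: [0.514, 0.0968, 0.0831]
tool_rot: [-0.001, 0.998, -0.057, 0.0]
contact_force: [0.2, 0.1, -0.4]
gripper_width: -0.0002
grip_force: 0.0
```

Emit:
move_arm(
  series=[
    [0,0,0.001,0,0,0],
    [0,0,0.001,0,0,0],
    [0,0,0,0,0,0],
  ],
)

```text
clock: 27.12
position: [0.5147, 0.0969, 0.0826]
tool_rot: [-0.001, 0.998, -0.057, 0.001]
contact_force: [-1.8, -0.5, 2.7]
gripper_width: 0.0006
grip_force: 1.7
```

Emit:
move_arm(
  series=[
    [0,0,0.001,0,0,0],
    [0,0,0,0,0,0],
    [0,0,0,0,0,0],
  ],
)

```text
clock: 27.37
position: [0.5147, 0.0969, 0.0824]
tool_rot: [-0.001, 0.998, -0.057, 0.001]
contact_force: [-4.2, -1.2, 14.6]
gripper_width: -0.0002
grip_force: 7.1
```

Emit:
move_arm(
  series=[
    [0,0,-0.02,0,0,0],
    [0,0,-0.03,0,0,0],
    [0,0,-0.04,0,0,0],
    [0,0,-0.04,0,0,0],
    [0,0.04,-0.04,0,0,0],
    [-0.02,0.04,0,0,0,0],
    [-0.02,0.04,0,0,0,0],
    [-0.02,0.04,0,0,0,0],
    [-0.02,0.04,0,0,0,0],
    [0,0.04,0,0,0,0],
    [0,0.04,0,0,0,0],
    [0,0,0,0,0,0],
    [0,0,0,0,0,0],
  ],
)

```text
clock: 28.45
position: [0.4104, -0.1538, 0.2403]
tool_rot: [-0.001, 0.998, -0.059, 0.001]
contact_force: [-0.8, 0.5, -0.3]
gripper_width: -0.0001
grip_force: 0.0
```

```bash
python3 - <<'E'
from h import *
plan()
b=np.array([.536,.140,0]);Rb=Ro.from_euler('z',-6.5,degrees=True)
for n in('side','top'):
    c=cam(n); im=c['pixels'].astype(int); k=b+Rb.apply([-.03,0,.095]); e=proj(c,[k])[0]
    r=b+Rb.apply([[-.06,-.075,.071],[-.06,.075,.071],[.06,.075,.071],[.06,-.075,.071]]); q=proj(c,r)
    dark=(im.max(2)<35).astype(np.uint8); dark[:]=dark; m=np.zeros_like(dark); x,y=e.round().astype(int); m[y-40:y+40,x-40:x+40]=1
    N,_,st,ce=cv2.connectedComponentsWithStats(dark*m); print(n,'knob exp',e.round(1),'found',[(ce[i].round(1).tolist(),int(st[i,4])) for i in range(1,N) if st[i,4]>15])
    poly=cv2.fillPoly(np.zeros_like(dark),[q.round().astype(int)],1); print('lid px mean',im[poly>0].mean(0).round(),'std',im[poly>0].std(0).round(),'yellow',int(((im[...,0]-im[...,2]>60)&(poly>0)).sum()))
s=cam('side');g=cv2.cvtColor(s['pixels'],cv2.COLOR_RGB2GRAY)
print('side edge profile front lid/rim rows', [g[r,int(proj(s,[b+Rb.apply([-.06,-.075,.068])])[0][0])+30] for r in range(150,225,5)])
t=cam('top'); x,y=proj(t,[[.518,-.049,.072]])[0].round().astype(int); p=t['pixels'][y-14:y+15,x-14:x+15].astype(int); print('yellow in cup',int((p[...,0]-p[...,2]>50).sum()), p.mean((0,1)))
E
```

```text
q [-3.870e-01  1.470e-01  2.028e+00  2.000e-03  9.650e-01  1.301e+00] p [ 0.4104 -0.1538  0.2403] F [-0.8  0.5 -0.3] w -0.0001 t 28.45
side knob exp [292.3 183. ] found [([293.5, 184.4], 86)]
lid px mean [138. 131. 121.] std [36. 35. 31.] yellow 0
top knob exp [281.3 213.1] found []
lid px mean [107. 101.  88.] std [14. 14. 12.] yellow 0
side edge profile front lid/rim rows [np.uint8(201), np.uint8(200), np.uint8(177), np.uint8(132), np.uint8(200), np.uint8(200), np.uint8(147), np.uint8(145), np.uint8(140), np.uint8(140), np.uint8(140), np.uint8(141), np.uint8(115), np.uint8(65), np.uint8(63)]
yellow in cup 0 [102.99643282 105.55053508 102.34839477]
```

The knob is where a shut lid would put it, the lid pushed back firmly, the cup is empty and upright, and the arm is clear. Handing in.

```bash
python3 -c "
from bench import robot
print(robot.job_done())"
```

```text
the job is handed in; nothing more can be done
None
```

I tipped the spacers into the box, stood the empty cup back upright, shut the lid and handed the job in at about 28 s; I could make out only five or six spacers in the box, but the cup was empty and none lay on the bench.

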